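# Set the click-stop range selector and confirm

## Robot

A 6-joint arm with a two-finger parallel gripper is mounted at the origin on a cart in front of the work surface, level with it; the furniture and walls round the work are solid. World frame = base frame: x ahead of the robot, y to its left, z up, the work surface at z = 0. Lengths are in mm, angles in rad, forces in N, time in s.
With the tool pointing down it reaches from about 375 to 750 mm from the base axis. Payload 9 kg.
Tool frame: the origin (TCP) lies midway between the tips of the shut fingers; the grasp point (between the pads) lies 19 mm behind it; y points along the fingers, x is the direction in which the jaws open and shut, and the axes are right-handed (so a half turn about y gives the same grasp; the last joint's range is limited). The gripper opens to 85 mm and grips with 20 to 120 N. Pads are 22 mm wide; open, the fingers measure 114 mm over their backs; the gripper's body (76 mm by 85 mm) begins 54 mm behind the grasp point. The pads swing forward as they close: fully open they stand 13 mm farther back than shut.
Start: joints at [-1.502, 0.104, 0.097, 1.564, 0, 1.353], TCP at [169.74, -575.522, 231.331] pointing down, gripper open.
Joint ranges: [-2.99, 2.99], [-0.84, 1.86], [-1.1, 1.16], [-1.84, 2.11], [-1.51, 1.56], [-3.14, 3.14]. Speed limits (rad/s): [2.22, 2.22, 2.57, 3.14, 3.14, 3.14].

## Interface

Orientations are given as a unit quaternion [w, x, y, z].
In Python, from station import * gives the robot as it stands. The module is installed in compiled form; this text tells all that it offers.
- The arm moves only by the shell command python3 -m crank 'ROWS' [OPENING]. ROWS is JSON, a list of rows, each a list of 6 numbers: the shift along the tool's x, y, z scaled (see below), then the turn, a rotation vector about the tool's x, y, z scaled (see below). A call has 1 to 10 rows; each row is the pose to reach, as a shift and turn from the pose measured when the call began, along the tool's axes at that moment; what a row does not reach only later rows make up. The controller multiplies each number of a shift by 300 mm and each number of a turn by 60 degrees. A row lasts 1/12 s, in which the tool goes at most 41.7 mm and 7.16 degrees, less where a joint would pass 70% of its speed; a pose out of reach is approached as far as the arm can. A call with a number of a shift or a turn outside -1 to 1 is refused whole. A call with a gripper value outside its range is refused whole. OPENING is the gripper command: -1 is shut, 1 is fully open, values between are in proportion, set as the call begins (- or left out, the last holds). The fingers move at their own pace and stop on an object; the grip force is fixed at half the most. Time passes only in rows, so rows that repeat a pose let the fingers close. It gives the time, the measured TCP pose, the force and the opening at its end, in the units of the state.
- state(): the state, without advancing time (a new reading comes with each control period).
- capture(name): name is "scene" or "side" or "wrist"; returns the picture (480x640x3 uint8, red, green, blue); there is no depth.
- calibration(name): a dict with "fx", "fy", "cx", "cy" (pixels), "rvec" (rotation vector, rad) and "tvec" (3), from world to camera coordinates, as OpenCV has them; the wrist camera has in their place "tool_from_camera" (4x4, takes a point from camera to tool coordinates, whose origin is the TCP and whose axes are the tool frame's). Camera axes: x right, y down, z forward; pixel columns grow to the right and rows downward; lengths in mm; the calibration is good to about 2 mm. A picture is of the moment at which its call begins: read the wrist's pose just before it. calibration takes no time and is no camera call.
- finish_job(): hands the job in, once; it reports no verdict.
The state is a dict: "t": time; "joint_positions": joint angles; "dq": joint speeds; "joint_torque": joint torques, N m; "tool_pos": TCP position; "ee_rot": TCP orientation; "ft_force": force on the tool from outside, world axes, zero at the start; "torque": the same for the moment, N m; "finger_gap": opening from 0.0 (shut) to 1.0 (fully open).
Only numpy, scipy, OpenCV 4.12 (cv2) and the standard library are available. Lean on these libraries where they do the work, as an engineer would, in place of code of your own. Each camera call takes 0.05 s, during which the arm holds its last target.

## Task

With a fingertip, push the lever of the console's rotary selector clockwise, click by click, until it rests at the fifth of the seven white marks (counted from the leftmost one), without going on to the sixth and without pinching the lever. Then press the round button on the console fully down to confirm and let it come up again. Leave the things lying on and around the console where they are.

Things in the scene. Friction and masses are not known exactly. Their poses are not given: they have to be found in the camera images.
- console: Grey instrument box fixed to the table, 160 mm (its x) by 180 mm (its y), top 45 mm above the table. Origin: centre of its underside; x to its far side, y to its left, z up. The selector's upright axis is at x = -5 mm, y = 0. Seven white marks lie round the axis, 30 degrees apart: the first toward +y (left), the fourth +x (far), the seventh -y (right).
- selector (a joint): Click-stop selector's angle, rad: 0 with the lever at the first mark, growing clockwise from above, 0.524 a click; fifth mark 2.094, seventh 3.142 (end stop). It starts at the first, second or third mark and rests only at marks: about 3 N sideways on the lever, 42 mm from the axis, moves it out; past half-way it snaps ahead of the finger into the next stop.
- lever_push (a point): Middle of the selector's lever, 42 mm from the axis, 69 mm above the table. The lever is a black upright fin with a white line on top, 16 mm thick, from 55 to 83 mm above the table, reaching 58 mm out from the axis. The point's y axis points outward along the lever, x clockwise (a finger turning it clockwise stands on the -x side).
- fifth_mark (a point): Middle of the fifth white mark, on the console's top, 69 mm from the selector's axis. The marks are 10 to 14 mm long, start 64 mm from the axis and are counted clockwise from above (left to right).
- enter (a joint): Travel of the push button, m: 0 released, 0.006 fully down (about 4 N; springs back). It counts as pressed from 0.0045.
- enter_top (a point): Centre of the top of the round grey push button, 28 mm across, at the near right of the console's top; it is pressed straight down.
- rotation_stage: Fixed obstacle: black rotation stage on a post, 214 mm tall, at the right of the work, with a long chrome rod about 100 mm above the table reaching from it to the far left. Not part of the job; its place does not change.
- lens_cap: Black lens cap, 34 mm across, 10 mm high, lying on the console's far left corner. Loose; to be left alone. Origin: centre of its underside.
- laser_module: Small brass-coloured laser tube in a black V mount, 30x74x28 mm, right of the console. Loose; to be left alone. Origin: centre of its underside.
- sensor_head: Black disc-shaped sensor head, 40 mm across, 14 mm high, beyond the console's far right corner. Loose; to be left alone. Origin: centre of its underside.
- usb_box: Blue converter box, 28x55x18 mm, left of the console. Loose; to be left alone. Origin: centre of its underside.
- lens_tube: Upright black lens tube, 32 mm across, 52 mm high, beyond the console. Loose; to be left alone. Origin: centre of its underside.
- dropper_bottle: Brown dropper bottle with white cap, 32 mm across, 70 mm high, beyond the console's far left corner. Loose; to be left alone. Origin: centre of its underside.
- amber_block: Amber-coloured block, 25x60x16 mm, near the console's near right corner. Loose; to be left alone. Origin: centre of its underside.

How it is judged (in metres and radians):
On the way, in this order (a step that is already met when the one before it is completed fails the run):
1. the selector rests at the fifth mark (value of joint selector between 1.9644 and 2.2244 rad), for 0.3 s.
2. the button is pressed fully down with the selector at the fifth mark (all of step 1 and value of joint enter above 0.0045 m), for 0.05 s.
At the end, for the whole second after the job is handed in: The selector is at rest at the fifth mark (within 0.13 rad) and the button has come up again (within 1.5 mm) (all of step 1 and velocity of joint selector between -0.1 and 0.1 rad/s and value of joint enter below 0.0015 m); the robot touches nothing.
It fails at once if the selector is turned past the fifth mark to the sixth (value of joint selector above 2.4086 rad).
It fails at once if the lever is pinched: both its side faces are pressed at once (contact force between each of selector_c3, selector_c4 and the fingers above 1 N).
It fails at once if the button is pressed while the selector is not at the fifth mark (value of joint enter above 0.003 m and not (value of joint selector between 1.9644 and 2.2244 rad)).
It fails at once if a thing on or round the console is lifted, tipped or pushed more than 20 mm away (distance of any of lens_cap, laser_module, sensor_head, usb_box, lens_tube, dropper_bottle, amber_block from where it was at the start of the episode above 0.02 m or angle between any of lens_cap, laser_module, sensor_head, usb_box, lens_tube, dropper_bottle, amber_block's own z axis and vertical above 0.4 rad).
It also fails if it takes over 64 s, if anything falls off the work surface, if the arm or the gripper's body presses on something with over 40 N, if the wrist force passes 120 N, or if a joint passes its speed limit or range.

## Working session

There is one attempt and no reset: what is moved stays moved. The work goes in short steps, Python scripts to look and compute and a shell command to move; the robot and the scene stay as the last step left them, time stands still between calls to the robot, and variables do not carry over. Pictures are saved under pics/ and viewed, and the job is handed in when it is done.

```bash
mkdir -p pics; python3 - <<'E'
from station import *
import cv2
print(state())
for n in ["scene","side","wrist"]:
    print(n,calibration(n))
    cv2.imwrite(f"pics/{n}0.png",capture(n)[:,:,::-1])
E
```

```text
{'t': 0.0, 'joint_positions': array([-1.50170310e+00,  1.04716880e-01,  9.63935867e-02,  1.56389422e+00,
       -8.16890382e-07,  1.35311530e+00]), 'dq': array([ 1.79670112e-04,  5.05461877e-04, -6.12364610e-06,  2.09061015e-03,
        5.86163012e-04, -1.29722301e-03]), 'joint_torque': array([-1.80381208e-03, -5.56913316e+01,  5.03665316e+01,  1.60171761e-02,
       -3.77883262e-04,  5.05291484e-05]), 'tool_pos': array([ 169.71011285, -575.12210759,  230.47038579]), 'ee_rot': array([ 0.56669734, -0.56593634,  0.42374874, -0.42309242]), 'ft_force': array([-0.15732169,  0.94254583,  0.28522372]), 'torque': array([-0.04483913,  0.02618935,  0.00544566]), 'finger_gap': 1.003783874229431}
scene {'fx': 435.87911535021647, 'fy': 435.87911535021647, 'cx': 313.12998709526164, 'cy': 243.42172768973447, 'rvec': array([ 2.15768199, -0.57959102,  0.287311  ]), 'tvec': array([-430.34013392,  255.02223939,  593.34411591])}
side {'fx': 455.23700734742323, 'fy': 455.23700734742323, 'cx': 316.7659503522506, 'cy': 233.99767159644162, 'rvec': array([ 0.5113183 , -2.54033853,  1.38789939]), 'tvec': array([537.31410632, 121.75633291, 786.92877822])}
wrist {'fx': 386.84317100869464, 'fy': 386.84317100869464, 'cx': 321.41012482291376, 'cy': 239.00025928205844, 'tool_from_camera': array([[ 9.99999713e-01, -7.38759737e-04, -1.66377448e-04,
        -5.95959350e-02],
       [-7.17070247e-05, -3.11100226e-01,  9.50377106e-01,
        -1.42359196e+02],
       [-7.53860403e-04, -9.50376822e-01, -3.11100190e-01,
         8.02786113e+01],
       [ 0.00000000e+00,  0.00000000e+00,  0.00000000e+00,
         1.00000000e+00]])}
```

View pics/scene0.png

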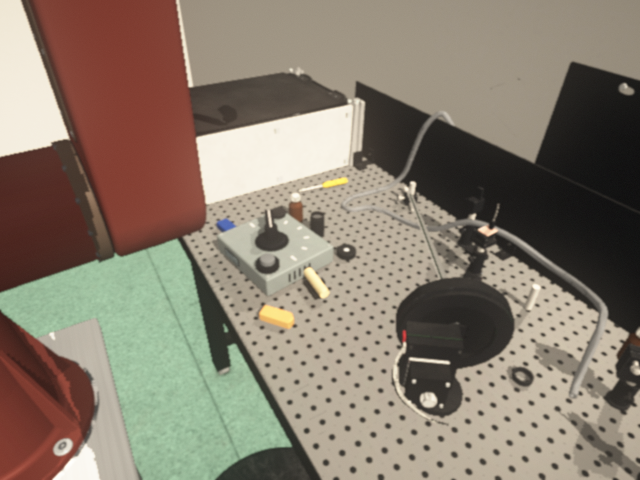

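View pics/side0.png

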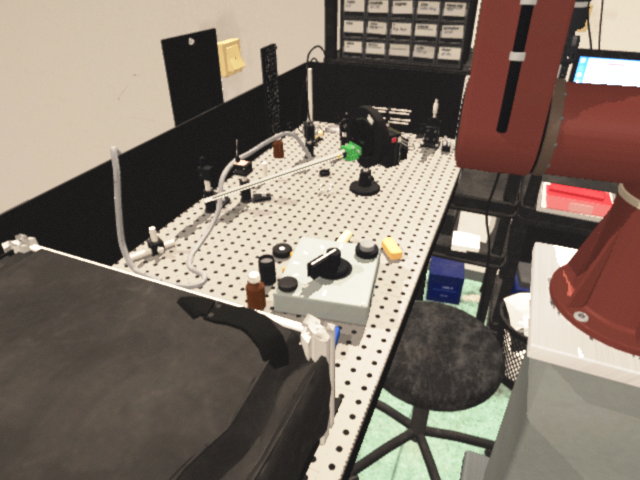

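View pics/wrist0.png

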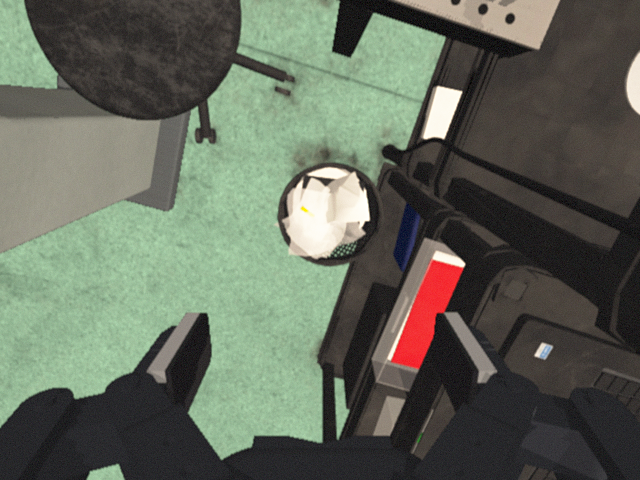

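The scene view shows the console at about (275,250) and the lever base at (270,240). In the side view the console is at about (330,280), with the lever at (325,263). I'll enlarge both.

```bash
python3 - <<'E'
import cv2
a=cv2.imread("pics/scene0.png")[190:310,200:360];b=cv2.imread("pics/side0.png")[220:340,255:415]
cv2.imwrite("pics/z1.png",cv2.resize(a,(800,600),interpolation=cv2.INTER_CUBIC))
cv2.imwrite("pics/z2.png",cv2.resize(b,(800,600),interpolation=cv2.INTER_CUBIC))
E
```

```text
(no output)
```

View pics/z1.png

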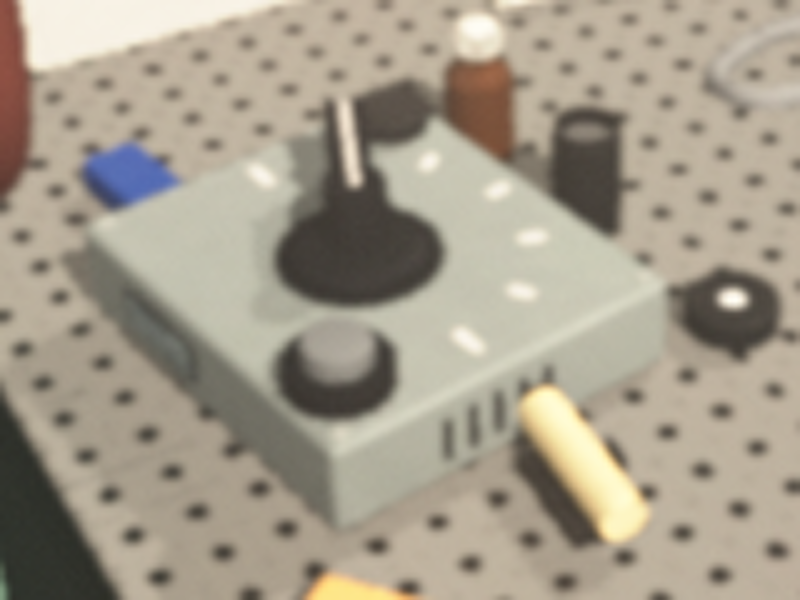

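View pics/z2.png

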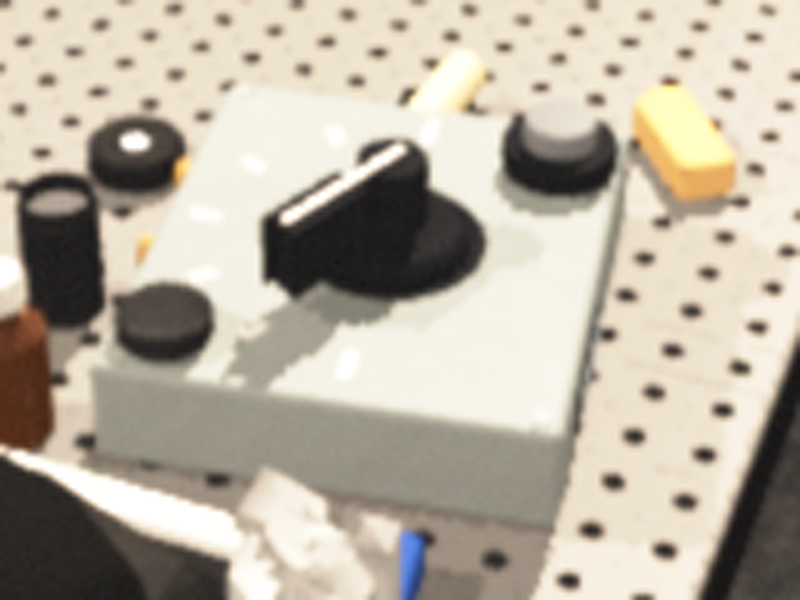

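```bash
cat > h.py <<'E'
import numpy as np,cv2
from station import *
def ray(n,px,z,c=None):
    c=calibration(n) if c is None else c
    R,_=cv2.Rodrigues(c["rvec"]);o=-R.T@c["tvec"]
    d=R.T@np.array([(px[0]-c["cx"])/c["fx"],(px[1]-c["cy"])/c["fy"],1])
    return o+d*(z-o[2])/d[2]
E
python3 - <<'E'
from h import *
S=lambda p:(200+p[0]/5,190+p[1]/5); D=lambda p:(255+p[0]/5,220+p[1]/5)
mk={1:(262,173),3:(428,162),4:(497,188),5:(531,237),6:(520,291),7:(468,340)}
W={k:ray("scene",S(p),45)[:2] for k,p in mk.items()}
# fit: world = c + R(th) * local ; clockwise marks, angle from +y: mark k dir at (sin a, cos a)
def fit(W,r=69):
    ks=list(W); L=np.array([[-5+r*np.sin((k-1)*np.pi/6), r*np.cos((k-1)*np.pi/6)] for k in ks]);P=np.array([W[k] for k in ks])
    l0,p0=L.mean(0),P.mean(0)
    a=(L-l0);b=(P-p0)
    th=np.arctan2((a[:,0]*b[:,1]-a[:,1]*b[:,0]).sum(),(a*b).sum())
    R=np.array([[np.cos(th),-np.sin(th)],[np.sin(th),np.cos(th)]]);t=p0-R@l0
    return th,R,t,P-(L@R.T+t)
def rep(n,T,W):
    th,R,t,res=fit(W)
    print(n,"yaw",np.degrees(th),"origin",t,"axis",t+R@[-5,0]);print("res",np.round(res,1).tolist())
    return th,R,t
th,R,t=rep("scene",S,W)
mk2={1:(347,363),3:(203,272),4:(205,213),5:(253,163),6:(337,134),7:(430,130)}
W2={k:ray("side",D(p),45)[:2] for k,p in mk2.items()}
th2,R2,t2=rep("side",D,W2)
for n,T,pts,R,t in [("scene",S,[(343,98),(354,185)],R,t),("side",D,[(287,220),(402,148)],R2,t2)]:
    for p in pts:
        w=ray(n,T(p),83)[:2]; v=R.T@(w-t)-[-5,0]
        print(n,"lever line pt",w,"r",np.hypot(*v),"ang",np.degrees(np.arctan2(v[0],v[1])))
for n,T,p,R,t in [("scene",S,(338,340),R,t),("side",D,(562,120),R2,t2)]:
  for z in (50,55,60): w=ray(n,T(p),z)[:2];print(n,"button",z,w,"local",R.T@(w-t))
for n,T,p,R,t in [("scene",S,(395,95),R,t),("side",D,(165,305),R2,t2)]:
  w=ray(n,T(p),55)[:2];print("cap",w,R.T@(w-t))
E
```

```text
scene yaw 9.065176490243806 origin [492.96761161 148.40724062] axis [488.03006285 147.6194511 ]
res [[0.1, 2.2], [-0.8, -0.6], [0.5, 0.8], [-0.3, -0.4], [-0.3, -0.1], [0.8, -2.0]]
side yaw 9.246551329227023 origin [492.53077376 151.10710284] axis [487.59574356 150.30368705]
res [[-0.3, 1.4], [0.3, -0.4], [-0.1, 0.3], [0.4, 0.4], [-0.5, -0.2], [0.3, -1.5]]
scene lever line pt [507.83561129 198.38528828] r 54.49247630042663 ang 30.377691731920088
scene lever line pt [485.0385528  140.58884561] r 7.64058545170648 ang -147.8851576898406
side lever line pt [505.15853316 201.47216594] r 54.098658119248284 ang 28.190542584505266
side lever line pt [485.00256525 147.70540576] r 3.6709180627559257 ang -125.80976796123483
scene button 50 [455.02982333  96.26475349] local [-45.82590643 -48.10395893]
scene button 55 [452.66240094  90.5123011 ] local [-49.08688884 -53.40125928]
scene button 60 [450.29497855  84.75984871] local [-52.34787124 -58.69855963]
side button 50 [452.50857779  62.43760339] local [-53.74984428 -81.0864387 ]
side button 55 [450.45480075  69.65459134] local [-54.61728621 -73.63322063]
side button 60 [448.40102372  76.87157929] local [-55.48472814 -66.18000255]
cap [545.45229153 229.74895592] [64.87027894 69.11638742]
cap [539.48484207 226.28636863] [58.42399082 66.65766147]
```

Console fit is consistent in both views: yaw about 9°, axis about (488,149), lever at the second mark. Button top is at z≈63. Now the obstacles and the tool axes.

```bash
python3 - <<'E'
from h import *
from scipy.spatial.transform import Rotation as Ro
s=state();q=s["ee_rot"];print(np.round(Ro.from_quat(q[[1,2,3,0]]).as_matrix(),3))
for p in [(410,185),(425,230),(440,277)]: print("rod scene",p,ray("scene",p,100))
for p in [(205,200),(270,180),(340,157)]: print("rod side",p,ray("side",p,100))
for p in [(455,280),(400,310),(512,310)]: print("stage top scene",p,ray("scene",p,214))
for p in [(365,187)]: print("stage base side",p,ray("side",p,5))
for p in [(370,110),(340,130),(405,150)]: print("stage top side",p,ray("side",p,214),ray("side",p,120))
for p in [(205,200),(350,165),(345,90)]: print("left box scene",ray("scene",p,0),ray("scene",p,150))
R=Ro.from_euler('z',9.15,degrees=True).as_matrix()[:2,:2];t=np.array([492.75,149.75])
print("axis",t+R@[-5,0],"button",t+R@[-54.5,-62])
E
```

```text
[[ 0.283 -0.     0.959]
 [-0.959  0.001  0.283]
 [-0.001 -1.     0.   ]]
rod scene (410, 185) [799.45823224 110.42419987 100.        ]
rod scene (425, 230) [714.93306157 -31.83436823 100.        ]
rod scene (440, 277) [ 648.07057791 -142.29080183  100.        ]
rod side (205, 200) [781.77334722 105.92573422 100.        ]
rod side (270, 180) [703.59754301 -23.99088866 100.        ]
rod side (340, 157) [ 606.95970217 -197.94637914  100.        ]
stage top scene (455, 280) [ 552.17875965 -241.64516803  214.        ]
stage top scene (400, 310) [ 464.32243995 -247.50341621  214.        ]
stage top scene (512, 310) [ 570.68010429 -309.12761895  214.        ]
stage base side (365, 187) [ 556.7280201  -250.32543905    5.        ]
stage top side (370, 110) [ 545.46877135 -220.84853271  214.        ] [ 631.46227093 -510.21070725  120.        ]
stage top side (340, 130) [562.442239  -74.3705388 214.       ] [ 653.4521103  -320.44232146  120.        ]
stage top side (405, 150) [415.72969179 -19.13683297 214.        ] [ 463.37985087 -248.88473854  120.        ]
left box scene [442.55854348 436.04197892   0.        ] [381.19661321 188.0296923  150.        ]
left box scene [855.12552289 412.68056319   0.        ] [683.49530258 170.91216786 150.        ]
left box scene [1201.04106741  962.86299648    0.        ] [936.95673056 574.04532392 150.        ]
axis [487.81362294 148.95490156] button [448.80271071  79.87235147]
```

```bash
python3 - <<'E'
import cv2
a=cv2.imread("pics/scene0.png")[60:340,180:530]
cv2.imwrite("pics/z3.png",cv2.resize(a,(750,600),interpolation=cv2.INTER_CUBIC))
b=cv2.imread("pics/side0.png")[80:330,180:420]
cv2.imwrite("pics/z4.png",cv2.resize(b,(576,600),interpolation=cv2.INTER_CUBIC))
E
```

```text
(no output)
```

View pics/z3.png

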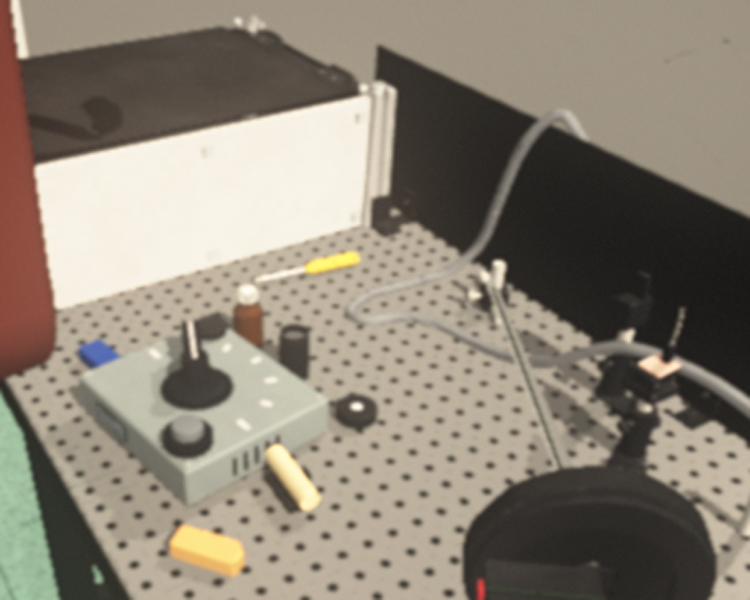

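View pics/z4.png

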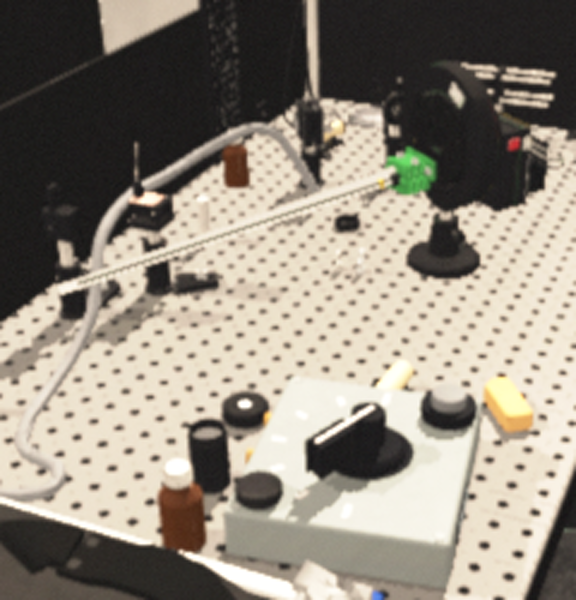

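Everything needed is clear of the rod and stage. I'll shut the gripper, lift, and swing over, turning the tool on the way.

```bash
python3 -m crank '[[0,-0.14,0,0,0,0],[0,-0.28,0,0,-0.1,0],[-0.1,-0.33,0.2,0,-0.2,0],[-0.2,-0.33,0.36,0,-0.32,0],[-0.28,-0.33,0.52,0,-0.44,0],[-0.33,-0.33,0.62,0,-0.56,0],[-0.39,-0.33,0.74,0,-0.68,0],[-0.39,-0.33,0.74,0,-0.8,0],[-0.39,-0.33,0.74,0,-0.92,0],[-0.39,-0.33,0.74,0,-1,0]]' -1
cat >> h.py <<'E'
from scipy.spatial.transform import Rotation as Ro
AX=np.array([487.8,149.0]); YAW=9.15
def where():
    s=state();q=s["ee_rot"];M=Ro.from_quat(q[[1,2,3,0]]).as_matrix();p=s["tool_pos"]
    phi=np.degrees(np.arctan2(M[1,0],M[0,0]))
    print("t %.2f pos %s yaw %.1f down %.3f gap %.2f F %s q %s"%(s["t"],np.round(p,1),phi,-M[2,1],s["finger_gap"],np.round(s["ft_force"],1),np.round(s["joint_positions"],2)))
    return p,M,phi
def to(xyz,phi=None):
    p,M,ph=where(); d=M.T@(np.array(xyz)-p)/300
    Mt=Ro.from_matrix(M)
    r=np.zeros(3)
    if phi is not None:
        a=np.radians(phi);T=np.array([[np.cos(a),0,-np.sin(a)],[np.sin(a),0,np.cos(a)],[0,-1,0]])
        r=Ro.from_matrix(M.T@T).as_rotvec(degrees=True)/60
    print("row",np.round(d,4),np.round(r,4))
def lev(a,out,behind): # lever angle deg -> finger xy, tool yaw
    y=np.radians(90-a+YAW); o=np.array([np.cos(y),np.sin(y)]); b=np.array([-o[1],o[0]])
    return AX+out*o+behind*b, 90-a+YAW
E
python3 -c "
from h import *
to([440,-100,330],40)"
```

```text
t: 0.98
tool_pos: [351.4, -398.3, 330.1]
ee_rot: [0.703, -0.702, 0.08, -0.08]
ft_force: [-0.5, -0.4, -0.9]
finger_gap: -0.002
t 0.98 pos [ 351.4 -398.3  330.1] yaw -12.9 down 1.000 gap -0.00 F [-0.5 -0.4 -0.9] q [-1.09 -0.06  0.12  1.74  0.    0.7 ]
row [0.0651 0.0013 1.0351] [-7.000e-04 -8.824e-01  4.000e-04]
```

```bash
python3 -m crank '[[0.01,0,0.13,0,-0.1,0],[0.02,0,0.26,0,-0.2,0],[0.03,0,0.39,0,-0.3,0],[0.04,0,0.52,0,-0.4,0],[0.05,0,0.65,0,-0.5,0],[0.06,0,0.78,0,-0.6,0],[0.06,0,0.9,0,-0.7,0],[0.065,0,1,0,-0.8,0],[0.065,0,1,0,-0.88,0],[0.065,0,1,0,-0.88,0]]'
python3 -c "
from h import *
xy,y=lev(30,42,38);to([*xy,200],y)"
```

```text
t: 1.82
tool_pos: [437.9, -108.7, 330.4]
ee_rot: [0.664, -0.664, -0.244, 0.243]
ft_force: [0.1, -0.2, 0.7]
finger_gap: -0.003
t 1.82 pos [ 437.9 -108.7  330.4] yaw 40.3 down 1.000 gap -0.00 F [ 0.1 -0.2  0.7] q [-0.54 -0.3  -0.1   1.77  0.    0.33]
row [0.7432 0.4356 0.7265] [-1.000e-04 -4.815e-01  8.000e-04]
```

```bash
python3 -m crank '[[0.09,0,0.09,0,-0.06,0],[0.18,0,0.18,0,-0.12,0],[0.27,0,0.26,0,-0.18,0],[0.36,0.05,0.35,0,-0.24,0],[0.45,0.12,0.44,0,-0.3,0],[0.54,0.2,0.53,0,-0.36,0],[0.63,0.28,0.62,0,-0.42,0],[0.7,0.36,0.69,0,-0.48,0],[0.743,0.435,0.726,0,-0.48,0],[0.743,0.435,0.726,0,-0.48,0]]'
python3 - <<'E'
from h import *
where()
cv2.imwrite("pics/w1.png",capture("wrist")[:,:,::-1])
xy,y=lev(30,42,38);to([*xy,64],y)
E
```

```text
t: 2.65
tool_pos: [465.1, 203.7, 194.4]
ee_rot: [0.584, -0.581, -0.399, 0.403]
ft_force: [-0.3, 0.6, -0.3]
finger_gap: -0.002
t 2.65 pos [465.1 203.7 194.4] yaw 69.0 down 1.000 gap -0.00 F [-0.3  0.6 -0.3] q [ 0.15 -0.17 -0.24  1.51  0.    0.52]
t 2.70 pos [465.7 202.2 196.9] yaw 69.0 down 1.000 gap 0.00 F [-0.4  0.2  0.8] q [ 0.15 -0.18 -0.24  1.51  0.    0.52]
row [ 0.0014  0.443  -0.0072] [-0.0044 -0.0025 -0.0018]
```

View pics/w1.png

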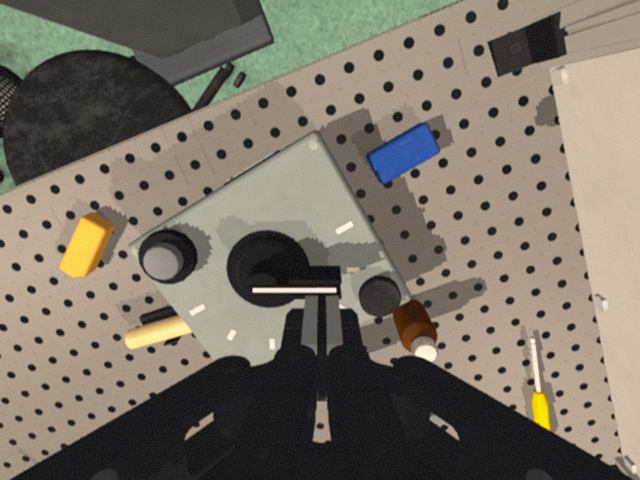

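The picture shows the lever line from (252,290) to (337,290), lying along tool x as intended. The fingertips are near (322,295). I'll check this against rays from the wrist camera.

```bash
cat >> h.py <<'E'
def wray(px,z,p,M):
    c=calibration("wrist");T=c["tool_from_camera"]
    d=M@T[:3,:3]@np.array([(px[0]-c["cx"])/c["fx"],(px[1]-c["cy"])/c["fy"],1]);o=p+M@T[:3,3]
    return o+d*(z-o[2])/d[2]
def tolev(w):
    v=np.asarray(w[:2])-AX;a=np.radians(YAW);l=np.array([[np.cos(a),np.sin(a)],[-np.sin(a),np.cos(a)]])@v
    return l, np.hypot(*l), np.degrees(np.arctan2(l[0],l[1]))
E
python3 - <<'E'
from h import *
p,M,ph=where()
for n,px,z in [("lev",(253,291),83),("lev",(337,290),83),("m1",(344,228),45),("m5?",(272,344),45),("m6",(231,335),45),("m7",(197,309),45),("btn",(163,262),63),("cap",(380,292),55),("cap mouth bottle",(424,350),70)]:
    w=wray(px,z,p,M);print(n,np.round(w,1),[np.round(i,1) for i in tolev(w)])
E
```

```text
t 2.70 pos [465.7 202.2 196.9] yaw 69.0 down 1.000 gap 0.00 F [-0.4  0.2  0.8] q [ 0.15 -0.18 -0.24  1.51  0.    0.52]
lev [488.7 139.9  83. ] [array([-0.6, -9.1]), np.float64(9.2), np.float64(-176.3)]
lev [509.9 197.4  83. ] [array([29.5, 44.2]), np.float64(53.2), np.float64(33.7)]
m1 [478.7 216.3  45. ] [array([ 1.7, 67.9]), np.float64(68.0), np.float64(1.5)]
m5? [555.8 121.   45. ] [array([ 62.7, -38.5]), np.float64(73.5), np.float64(121.5)]
m6 [534.7  91.2  45. ] [array([ 37.1, -64.5]), np.float64(74.4), np.float64(150.1)]
m7 [501.3  75.   45. ] [array([  1.6, -75.2]), np.float64(75.2), np.float64(178.8)]
btn [449.1  78.4  63. ] [array([-49.4, -63.6]), np.float64(80.5), np.float64(-142.2)]
cap [536.9 225.6  55. ] [array([60.7, 67.8]), np.float64(91.0), np.float64(41.8)]
cap mouth bottle [591.  242.8  70. ] [array([116.8,  76.2]), np.float64(139.4), np.float64(56.9)]
```

Agrees to about 3 mm. Descending behind the lever.

```bash
python3 -m crank '[[0,0.1,0,0,0,0],[0,0.2,-0.005,0,0,0],[0,0.3,-0.007,0,0,0],[0,0.4,-0.007,0,0,0],[0,0.443,-0.007,0,0,0],[0,0.443,-0.007,0,0,0],[0,0.443,-0.007,0,0,0]]'
python3 - <<'E'
from h import *
where()
cv2.imwrite("pics/w2.png",capture("wrist")[:,:,::-1])
xy,y=lev(30,42,19);to([*xy,64],y)
xy,y=lev(48,42,19);to([*xy,64],y)
E
```

```text
t: 3.28
tool_pos: [467.6, 200.6, 65.1]
ee_rot: [0.584, -0.582, -0.398, 0.401]
ft_force: [0.9, -0.6, 1.0]
finger_gap: -0.001
t 3.28 pos [467.6 200.6  65.1] yaw 68.9 down 1.000 gap -0.00 F [ 0.9 -0.6  1. ] q [ 0.15 -0.13 -0.44  1.27  0.    0.52]
t 3.33 pos [468.4 201.   66.1] yaw 68.9 down 1.000 gap 0.00 F [0.6 0.6 1. ] q [ 0.15 -0.13 -0.44  1.27  0.    0.52]
row [ 0.0015  0.0068 -0.0588] [-0.0025 -0.0041 -0.0008]
t 3.33 pos [468.4 201.   66.1] yaw 68.9 down 1.000 gap 0.00 F [0.6 0.6 1. ] q [ 0.15 -0.13 -0.44  1.27  0.    0.52]
row [ 0.0144  0.0067 -0.1051] [-0.0023  0.2959 -0.0012]
```

View pics/w2.png

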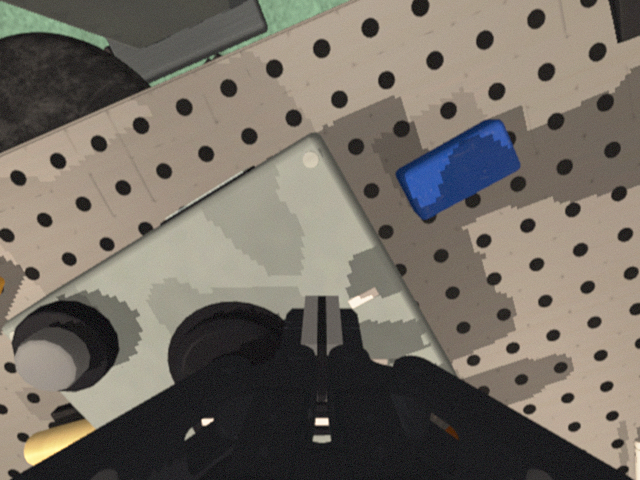

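```bash
python3 -m crank '[[0,0.005,-0.02,0,0,0],[0.001,0.005,-0.04,0,0,0],[0.001,0.005,-0.055,0,0,0],[0.003,0.005,-0.067,0,0.05,0],[0.006,0.005,-0.079,0,0.11,0],[0.009,0.005,-0.09,0,0.18,0],[0.012,0.005,-0.1,0,0.25,0],[0.014,0.005,-0.105,0,0.29,0],[0.014,0.005,-0.105,0,0.29,0],[0.014,0.005,-0.105,0,0.29,0]]'
cat > look.py <<'E'
import sys
from h import *
where()
for n,(x,y) in (("scene",(200,190)),("side",(255,220))):
    im=capture(n)[:,:,::-1]
    a=cv2.resize(im[y:y+120,x:x+160],(640,480),interpolation=cv2.INTER_CUBIC)
    cv2.imwrite(f"pics/{sys.argv[1]}_{n}.png",a)
E
python3 look.py a
```

```text
t: 4.17
tool_pos: [499.9, 193.4, 64.9]
ee_rot: [0.637, -0.636, -0.307, 0.308]
ft_force: [-0.1, 1.3, -0.4]
finger_gap: 0.004
t 4.17 pos [499.9 193.4  64.9] yaw 51.6 down 1.000 gap 0.00 F [-0.1  1.3 -0.4] q [ 0.12 -0.05 -0.36  1.26  0.    0.8 ]
```

View pics/a_scene.png

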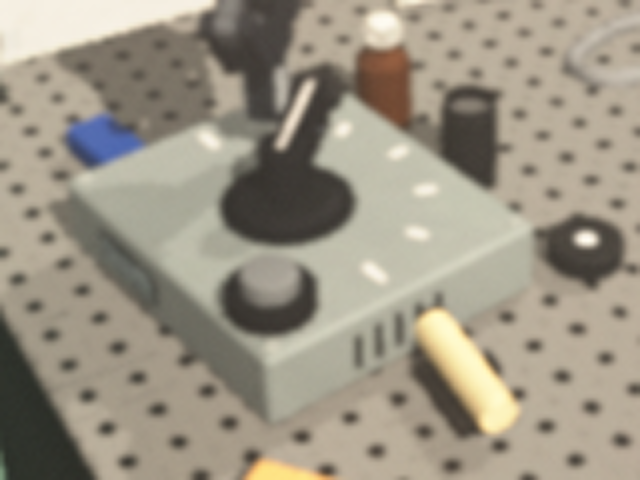

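View pics/a_side.png

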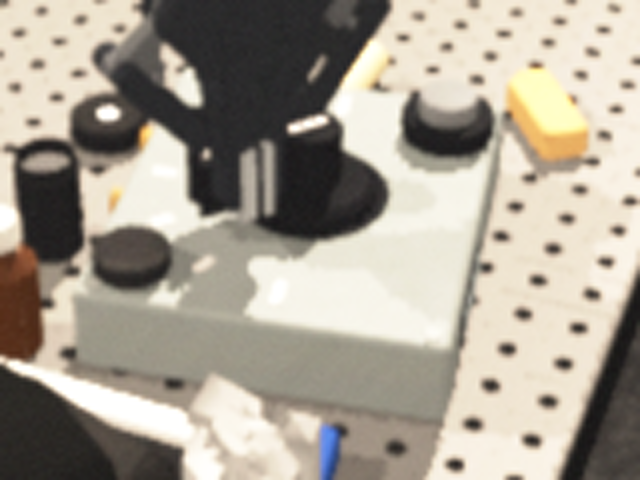

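The lever line now runs (278,148)–(313,82) in the scene crop. I'll measure its angle.

```bash
cat >> h.py <<'E'
def levang(p1,p2,k=4,off=(200,190)):
    a=ray("scene",(off[0]+p1[0]/k,off[1]+p1[1]/k),83);b=ray("scene",(off[0]+p2[0]/k,off[1]+p2[1]/k),83)
    d=b-a;ang=90-(np.degrees(np.arctan2(d[1],d[0]))-YAW)
    print("lever deg %.1f len %.1f"%(ang,np.hypot(*d[:2])),np.round(tolev(b)[1:],1))
E
python3 -c "
from h import *
levang((278,148),(313,82))
print(tolev(state()['tool_pos']))
for a in (62,70,78):
  xy,y=lev(a,42,19);to([*xy,64],y)"
```

```text
lever deg 51.9 len 59.5 [50.9 53.3]
(array([18.65385027, 42.03489622]), np.float64(45.98802703088598), np.float64(23.930239906375718))
t 4.27 pos [499.5 193.5  64.7] yaw 51.6 down 1.000 gap -0.00 F [-0.  -0.   0.5] q [ 0.12 -0.05 -0.36  1.26  0.    0.8 ]
row [ 0.0109  0.0024 -0.035 ] [-0.0017  0.2405 -0.0016]
t 4.27 pos [499.5 193.5  64.7] yaw 51.6 down 1.000 gap -0.00 F [-0.  -0.   0.5] q [ 0.12 -0.05 -0.36  1.26  0.    0.8 ]
row [ 0.0131  0.0024 -0.0563] [-0.0016  0.3739 -0.0017]
t 4.27 pos [499.5 193.5  64.7] yaw 51.6 down 1.000 gap -0.00 F [-0.  -0.   0.5] q [ 0.12 -0.05 -0.36  1.26  0.    0.8 ]
row [ 0.0124  0.0023 -0.0778] [-0.0015  0.5072 -0.0018]
```

```bash
python3 -m crank '[[0,0,0,0,0,0],[0,0,0,0,0,0],[0,0,0,0,0,0],[0,0,0,0,0,0]]'
cat > lv.py <<'E'
import sys
from h import *
im=capture("scene")
x0,y0,x1,y1=238,200,300,245
c=im[y0:y1,x0:x1].astype(int)
# brightest bits of line: threshold white, near hub region
cv2.imwrite(f"pics/{sys.argv[1]}.png",cv2.resize(im[y0:y1,x0:x1,::-1],None,fx=12,fy=12,interpolation=cv2.INTER_NEAREST))
E
python3 lv.py b
```

```text
t: 4.6
tool_pos: [499.5, 193.5, 64.7]
ee_rot: [0.637, -0.636, -0.307, 0.309]
ft_force: [1.5, -0.0, 0.9]
finger_gap: -0.0
```

View pics/b.png

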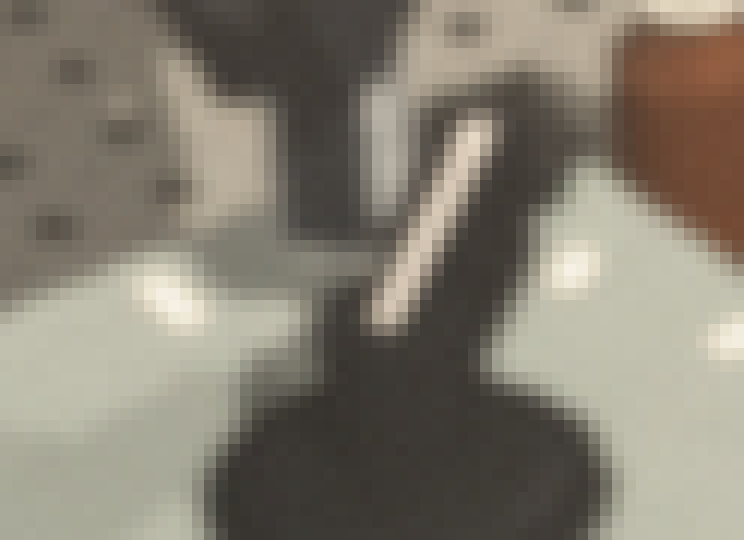

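```bash
python3 -c "
from h import *
levang((385,325),(478,118),12,(238,200))
from station import *
print(np.round(ray('scene',(238+385/12,200+325/12),83),1))
# calibration: expected px ends for lever angles
c=calibration('scene')
for a in (30,52,60):
  for r in (-5,54):
    xy,_=lev(a,r,0);p,_=cv2.projectPoints(np.array([[*xy,83.]]),c['rvec'],c['tvec'],np.array([[c['fx'],0,c['cx']],[0,c['fy'],c['cy']],[0,0,1]]),None);print(a,r,(p.ravel()-[238,200])*12)
"
```

```text
lever deg 49.4 len 61.8 [53.1 51.6]
[483.7 141.   83. ]
30 -5 [389.01274042 310.63724365]
30 54 [360.07279183 113.51937968]
52 -5 [377.12156853 310.42962138]
52 54 [481.80724071 115.52847358]
60 -5 [373.04904827 309.7117579 ]
60 54 [523.80193344 122.50988303]
```

The lever is at about 50° and still against the finger. I'll push a few degrees more.

```bash
python3 -m crank '[[0.003,0,-0.005,0,0.03,0],[0.005,0,-0.011,0,0.07,0],[0.005,0,-0.011,0,0.07,0],[0.005,0,-0.011,0,0.07,0],[0.005,0,-0.011,0,0.07,0],[0.005,0,-0.011,0,0.07,0]]'
python3 lv.py c; python3 -c "
from h import *
p,M,ph=where();print('lever-frame',tolev(p))
d=p[:2]-AX
for a in range(44,64,2):
  y=np.radians(90-a+YAW);print(a,'behind %.1f'%(-np.sin(y)*d[0]+np.cos(y)*d[1]))
"
```

```text
t: 5.15
tool_pos: [502.9, 192.6, 64.7]
ee_rot: [0.648, -0.647, -0.284, 0.285]
ft_force: [-0.8, 0.6, 0.6]
finger_gap: 0.002
t 5.20 pos [502.9 192.6  64.7] yaw 47.4 down 1.000 gap 0.00 F [-0.4 -0.4  0.3] q [ 0.12 -0.04 -0.35  1.26  0.    0.87]
lever-frame (array([21.87680747, 40.66246509]), np.float64(46.17391874038533), np.float64(28.280689962964495))
44 behind 12.5
46 behind 14.1
48 behind 15.6
50 behind 17.1
52 behind 18.6
54 behind 20.0
56 behind 21.5
58 behind 22.9
60 behind 24.3
62 behind 25.6
```

View pics/c.png

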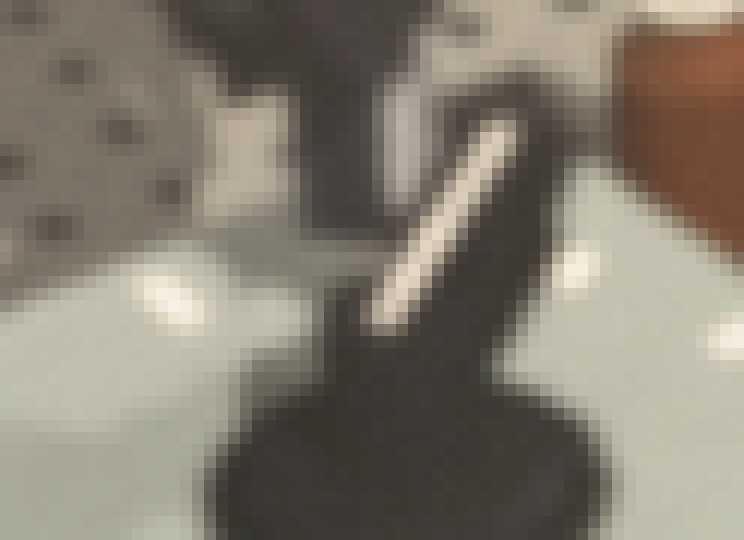

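```bash
python3 -m crank '[[0.003,0,-0.005,0,0.03,0],[0.005,0,-0.011,0,0.07,0],[0.005,0,-0.011,0,0.07,0],[0.005,0,-0.011,0,0.07,0],[0.005,0,-0.011,0,0.07,0],[0.005,0,-0.011,0,0.07,0]]'
python3 lv.py d; python3 look.py d
```

```text
t: 5.7
tool_pos: [506.3, 191.5, 64.7]
ee_rot: [0.658, -0.657, -0.26, 0.262]
ft_force: [-0.5, -0.3, 0.1]
finger_gap: -0.002
t 5.75 pos [506.3 191.5  64.7] yaw 43.3 down 1.000 gap -0.00 F [1.6 0.5 0.5] q [ 0.12 -0.03 -0.35  1.26  0.    0.93]
```

View pics/d.png

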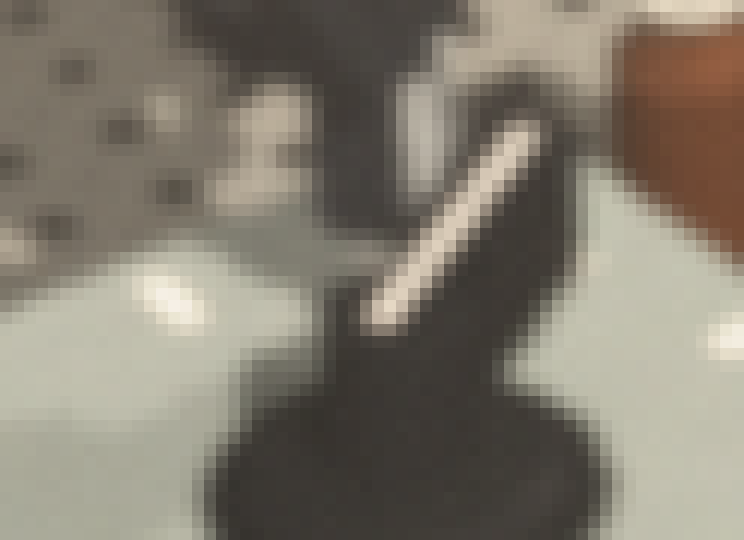

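View pics/d_side.png

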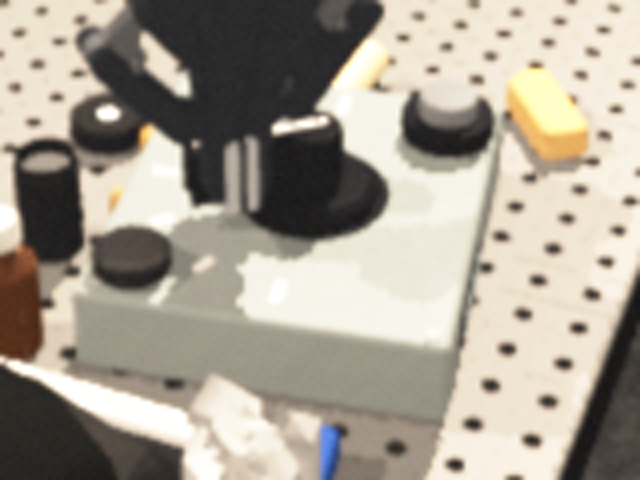

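The lever is at about 60° (third mark), staying against the finger at a steady offset of roughly 4°. Next click.

```bash
python3 -c "
from h import *
for a in (62,68,74):
  xy,y=lev(a,42,19);to([*xy,64.5],y)"
```

```text
t 5.85 pos [506.3 191.5  64.8] yaw 43.3 down 1.000 gap 0.00 F [-0.6 -0.   0.5] q [ 0.12 -0.03 -0.35  1.26  0.    0.94]
row [ 0.0038  0.0008 -0.0128] [-0.0016  0.1019 -0.0017]
t 5.85 pos [506.3 191.5  64.8] yaw 43.3 down 1.000 gap 0.00 F [-0.6 -0.   0.5] q [ 0.12 -0.03 -0.35  1.26  0.    0.94]
row [ 0.008   0.0008 -0.0283] [-0.0015  0.2019 -0.0018]
t 5.85 pos [506.3 191.5  64.8] yaw 43.3 down 1.000 gap 0.00 F [-0.6 -0.   0.5] q [ 0.12 -0.03 -0.35  1.26  0.    0.94]
row [ 0.0106  0.0007 -0.0442] [-0.0014  0.3019 -0.0019]
```

```bash
python3 -m crank '[[0.002,0,-0.006,0,0.05,0],[0.004,0,-0.013,0,0.1,0],[0.006,0,-0.02,0,0.15,0],[0.008,0,-0.028,0,0.2,0],[0.009,0,-0.036,0,0.25,0],[0.0105,0,-0.044,0,0.3,0],[0.0105,0,-0.044,0,0.3,0],[0.0105,0,-0.044,0,0.3,0],[0.0105,0,-0.044,0,0.3,0],[0.0105,0,-0.044,0,0.3,0]]'
python3 lv.py e;python3 -c "
from h import *
where()"
```

```text
t: 6.68
tool_pos: [517.6, 184.0, 64.7]
ee_rot: [0.69, -0.69, -0.154, 0.156]
ft_force: [-0.4, 0.1, 0.4]
finger_gap: -0.001
t 6.73 pos [517.6 184.   64.7] yaw 25.3 down 1.000 gap 0.00 F [ 0.  -0.1 -0.5] q [ 0.1  -0.01 -0.32  1.26  0.    1.23]
```

View pics/e.png

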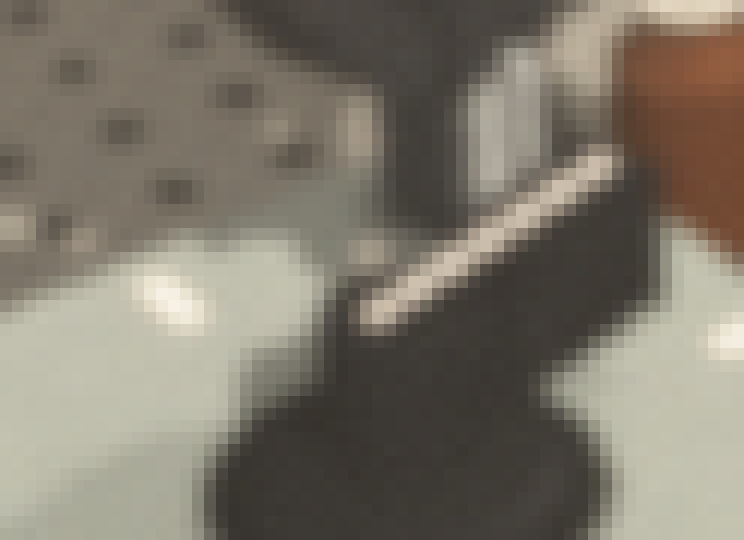

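```bash
python3 -c "
from h import *
levang((372,318),(612,160),12,(238,200))"
python3 -m crank '[[0,0,0,0,0,0],[0,0,0,0,0,0],[0,0,0,0,0,0],[0,0,0,0,0,0],[0,0,0,0,0,0],[0,0,0,0,0,0],[0,0,0,0,0,0],[0,0,0,0,0,0]]'
python3 lv.py f
```

```text
lever deg 77.5 len 58.6 [52.1 80.8]
t: 7.4
tool_pos: [517.6, 184.0, 64.7]
ee_rot: [0.69, -0.69, -0.154, 0.156]
ft_force: [0.3, -0.6, 0.4]
finger_gap: 0.001
```

View pics/f.png

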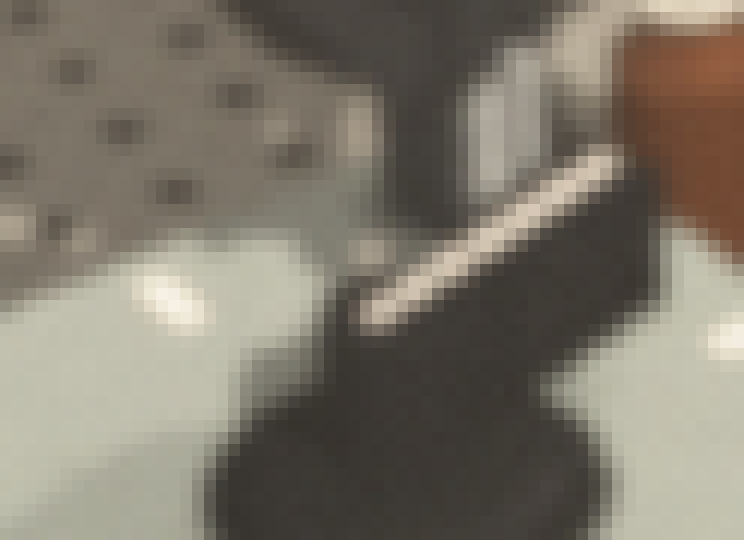

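```bash
python3 -m crank '[[0.002,0,-0.005,0,0.03,0],[0.004,0,-0.011,0,0.07,0],[0.004,0,-0.011,0,0.07,0],[0.004,0,-0.011,0,0.07,0],[0.004,0,-0.011,0,0.07,0],[0.004,0,-0.011,0,0.07,0]]'
python3 lv.py g;python3 look.py g
```

```text
t: 7.95
tool_pos: [520.0, 181.6, 64.7]
ee_rot: [0.695, -0.695, -0.129, 0.131]
ft_force: [0.6, 0.2, 0.5]
finger_gap: -0.0
t 8.00 pos [520.  181.6  64.7] yaw 21.2 down 1.000 gap -0.00 F [-0.9 -0.  -0.5] q [ 0.1  -0.   -0.32  1.26  0.    1.3 ]
```

View pics/g.png

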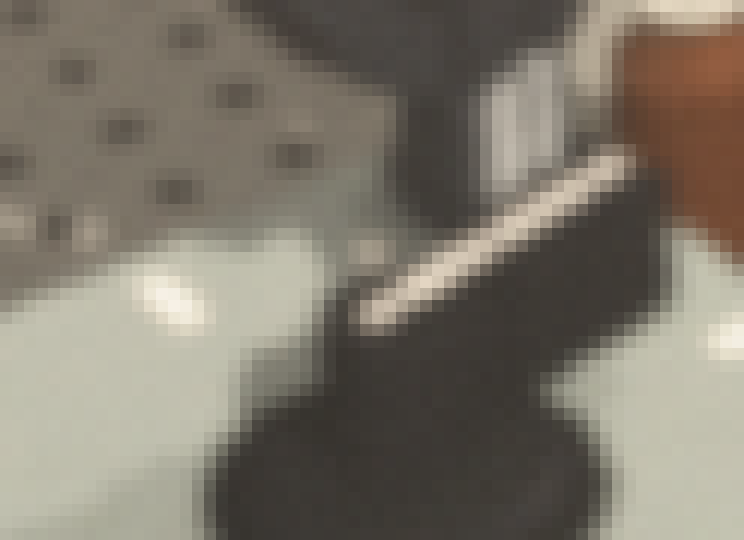

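View pics/g_side.png

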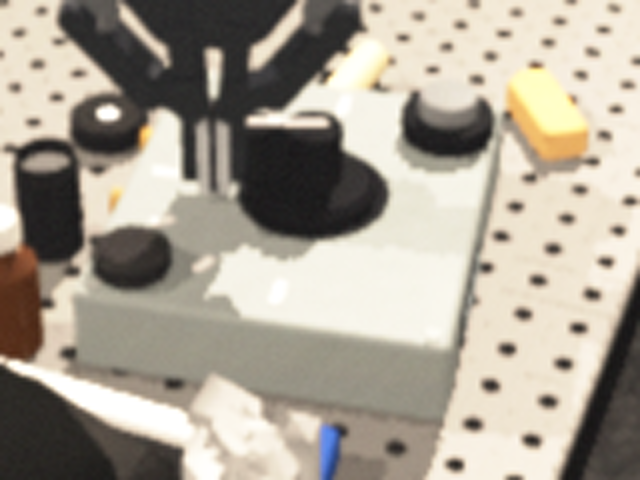

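```bash
python3 -m crank '[[0.002,0,-0.005,0,0.03,0],[0.004,0,-0.011,0,0.07,0],[0.005,0,-0.016,0,0.1,0],[0.005,0,-0.016,0,0.1,0],[0.005,0,-0.016,0,0.1,0],[0.005,0,-0.016,0,0.1,0]]'
python3 lv.py h1
python3 -m crank '[[0,0,0.01,0,0,0],[0,0,0.02,0,0,0],[0,0,0.03,0,0,0],[0,0,0.03,0,0,0],[0,0,0.03,0,0,0],[0,0,0.03,0,0,0],[0,0,0.03,0,0,0]]'
python3 lv.py h2;python3 look.py h2
python3 -c "
import cv2,numpy as np
cv2.imwrite('pics/h12.png',cv2.resize(np.vstack([cv2.imread('pics/h1.png'),cv2.imread('pics/h2.png')]),None,fx=.55,fy=.55))"
```

```text
t: 8.6
tool_pos: [523.1, 177.7, 64.6]
ee_rot: [0.701, -0.701, -0.093, 0.095]
ft_force: [-0.2, -0.6, -0.3]
finger_gap: -0.002
t: 9.23
tool_pos: [520.8, 186.4, 64.7]
ee_rot: [0.701, -0.701, -0.093, 0.094]
ft_force: [-0.4, 0.9, 0.1]
finger_gap: 0.002
t 9.28 pos [520.7 186.3  64.6] yaw 15.2 down 1.000 gap -0.00 F [ 0.2  0.1 -1. ] q [ 0.11  0.   -0.31  1.26  0.    1.41]
```

View pics/h12.png

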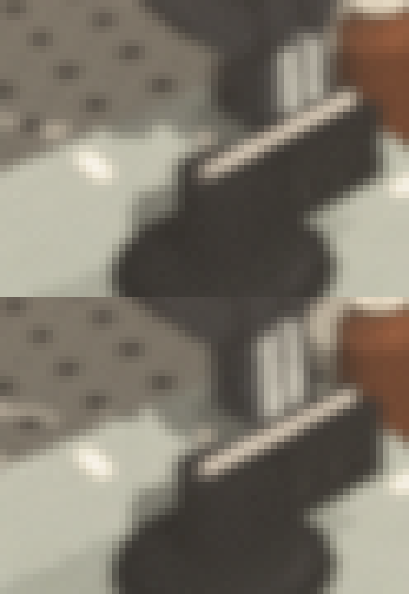

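View pics/h2_side.png

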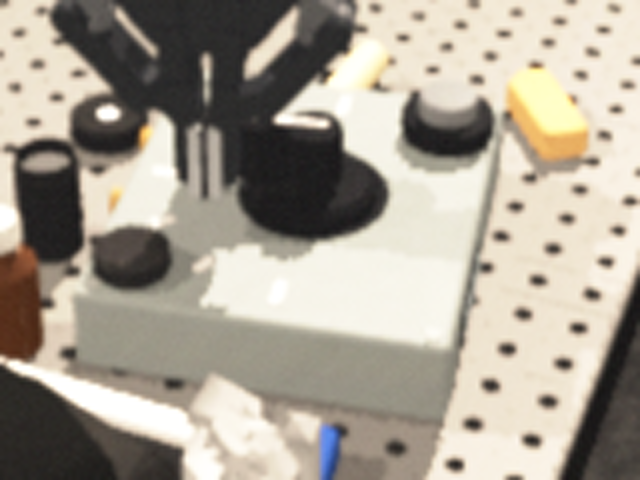

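```bash
python3 - <<'E'
from h import *
levang((373,318),(636,180),12,(238,200))
c=calibration('scene')
for a in (75,80,85,90,95):
    xy,_=lev(a,54,0);p,_=cv2.projectPoints(np.array([[*xy,83.]]),c['rvec'],c['tvec'],np.array([[c['fx'],0,c['cx']],[0,c['fy'],c['cy']],[0,0,1]]),None);print(a,(p.ravel()-[238,200])*12)
im=capture("scene");x0,y0=238,200
c=im[200:245,238:300].astype(int)
m=((c.min(2)>150)&(c[:,:,0]-c[:,:,2]>12)).astype(np.uint8)
n,l,st,ce=cv2.connectedComponentsWithStats(m)
for i in range(1,n):
    if st[i,4]>8: print(st[i],ce[i], )
E
```

```text
lever deg 84.5 len 56.8 [50.9 88.9]
75 [595.64872664 144.14268635]
80 [616.97752341 153.68222499]
85 [636.73239146 164.29991578]
90 [654.76455255 175.93288957]
95 [670.93296446 188.51079713]
[51  0 11  2 16] [56.3125  0.3125]
[44  5  2 10 12] [44.16666667 10.        ]
[40  7  3 11 24] [40.70833333 12.16666667]
[31 15 22 11 29] [40.5862069 20.5862069]
[  0  18  28  27 478] [11.11715481 31.0251046 ]
[ 50  22  12  23 192] [56.61979167 35.27604167]
```

Roughly 85–89°, consistent with the fourth mark. I'll raise the tool for a precise wrist-camera reading.

```bash
python3 -m crank '[[0,-0.12,0.02,0,0,0],[0,-0.24,0.04,0,0,0],[0,-0.36,0.05,0,0,0],[0,-0.43,0.05,0,0,0],[0,-0.43,0.05,0,0,0],[0,-0.43,0.05,0,0,0],[0,-0.43,0.05,0,0,0]]'
python3 - <<'E'
from h import *
where()
cv2.imwrite("pics/w3.png",capture("wrist")[:,:,::-1])
E
```

```text
t: 10.02
tool_pos: [516.9, 200.7, 192.7]
ee_rot: [0.701, -0.701, -0.092, 0.095]
ft_force: [-0.0, -0.8, -0.7]
finger_gap: -0.001
t 10.02 pos [516.9 200.7 192.7] yaw 15.2 down 1.000 gap -0.00 F [-0.  -0.8 -0.7] q [ 0.13 -0.03 -0.11  1.49  0.    1.44]
```

View pics/w3.png

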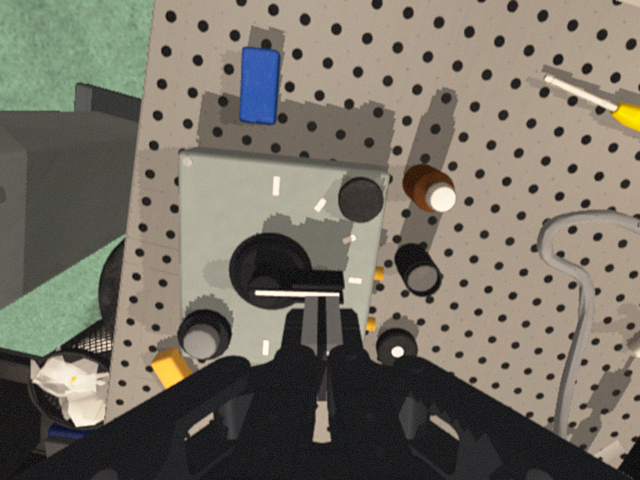

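Relative to the console edge, the lever now rests at about 85°, against the fourth mark at 90°. That is inside the stop's tolerance and matches the 19 mm contact offset exactly. So the stop has noticeable friction, and I'll steer by the finger position plus vision. Going back down behind the lever.

```bash
python3 -c "
from h import *
xy,y=lev(85,42,31);to([*xy,64],y)"
```

```text
t 10.07 pos [516.5 200.6 192.2] yaw 15.2 down 1.000 gap -0.00 F [0.5 0.1 0.3] q [ 0.13 -0.03 -0.12  1.49  0.    1.44]
row [ 0.0063  0.4271 -0.0406] [-0.0008  0.0173 -0.0044]
```

```bash
python3 -m crank '[[0.003,0.1,-0.01,0,0.01,0],[0.006,0.2,-0.025,0,0.017,0],[0.006,0.3,-0.04,0,0.017,0],[0.006,0.4,-0.04,0,0.017,0],[0.006,0.427,-0.04,0,0.017,0],[0.006,0.427,-0.04,0,0.017,0],[0.006,0.427,-0.04,0,0.017,0]]'
python3 -c "
from h import *
for a,b in ((85,19),(92,19),(99,19),(104,19),(109,19)):
  xy,y=lev(a,42,b);to([*xy,64.5],y)"
```

```text
t: 10.65
tool_pos: [520.5, 189.5, 64.2]
ee_rot: [0.702, -0.702, -0.085, 0.089]
ft_force: [0.8, 0.2, 0.7]
finger_gap: 0.005
t 10.65 pos [520.5 189.5  64.2] yaw 14.2 down 1.000 gap 0.00 F [0.8 0.2 0.7] q [ 0.11  0.01 -0.3   1.26  0.    1.44]
row [ 0.0013 -0.0009 -0.0409] [-0.0009  0.0003 -0.0053]
t 10.65 pos [520.5 189.5  64.2] yaw 14.2 down 1.000 gap 0.00 F [0.8 0.2 0.7] q [ 0.11  0.01 -0.3   1.26  0.    1.44]
row [ 0.008  -0.0009 -0.0584] [-0.0006  0.117  -0.0053]
t 10.65 pos [520.5 189.5  64.2] yaw 14.2 down 1.000 gap 0.00 F [0.8 0.2 0.7] q [ 0.11  0.01 -0.3   1.26  0.    1.44]
row [ 0.0125 -0.001  -0.0767] [-0.0003  0.2337 -0.0053]
t 10.65 pos [520.5 189.5  64.2] yaw 14.2 down 1.000 gap 0.00 F [0.8 0.2 0.7] q [ 0.11  0.01 -0.3   1.26  0.    1.44]
row [ 0.0143 -0.001  -0.0899] [-0.      0.317  -0.0054]
t 10.65 pos [520.5 189.5  64.2] yaw 14.2 down 1.000 gap 0.00 F [0.8 0.2 0.7] q [ 0.11  0.01 -0.3   1.26  0.    1.44]
row [ 0.015  -0.001  -0.1033] [ 2.000e-04  4.003e-01 -5.400e-03]
```

```bash
python3 -m crank '[[0,0,-0.02,0,0,0],[0.001,0,-0.038,0,0,0],[0.004,0,-0.048,0,0.05,0],[0.008,0,-0.058,0,0.11,0],[0.011,0,-0.067,0,0.17,0],[0.0125,0,-0.077,0,0.23,0],[0.0135,0,-0.083,0,0.27,0],[0.014,0,-0.09,0,0.31,0],[0.014,0,-0.09,0,0.31,0],[0.014,0,-0.09,0,0.31,0]]'
python3 lv.py k1; python3 look.py k1
```

```text
t: 11.48
tool_pos: [532.1, 164.0, 65.4]
ee_rot: [-0.706, 0.707, -0.028, 0.026]
ft_force: [-0.0, -0.3, 0.2]
finger_gap: -0.002
t 11.53 pos [531.9 164.   65.1] yaw -4.4 down 1.000 gap 0.00 F [-0.3  1.4  0.6] q [ 0.06  0.02 -0.3   1.26 -0.    1.71]
```

View pics/k1.png

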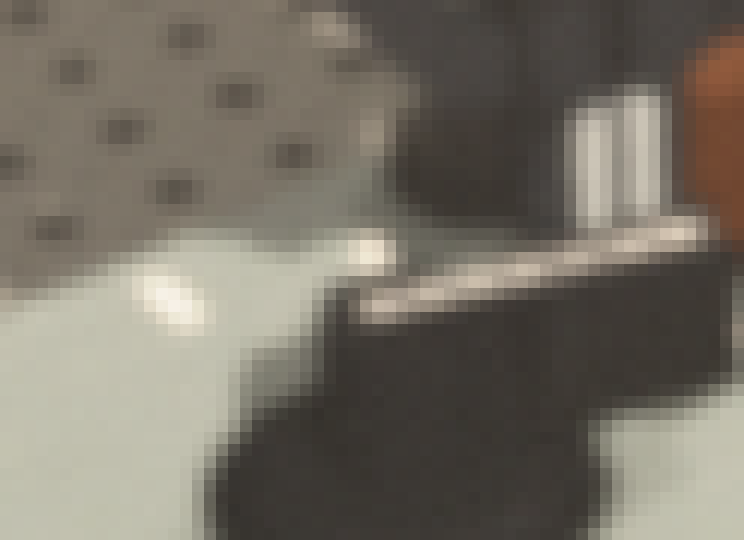

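```bash
python3 -c "
from h import *
levang((370,305),(705,232),12,(238,200))
for a in (109,114):
  xy,y=lev(a,42,19);to([*xy,64.5],y)"
```

```text
lever deg 107.7 len 57.0 [ 53.6 110.2]
t 11.63 pos [531.5 164.2  64.6] yaw -4.4 down 1.000 gap 0.00 F [ 0.4 -0.2  0.4] q [ 0.06  0.02 -0.3   1.26 -0.    1.71]
row [ 0.0041  0.0005 -0.0119] [ 0.0011  0.0912 -0.0046]
t 11.63 pos [531.5 164.2  64.6] yaw -4.4 down 1.000 gap 0.00 F [ 0.4 -0.2  0.4] q [ 0.06  0.02 -0.3   1.26 -0.    1.71]
row [ 0.0079  0.0005 -0.0247] [ 0.0013  0.1746 -0.0046]
```

```bash
python3 -m crank '[[0.002,0,-0.006,0,0.045,0],[0.004,0,-0.012,0,0.09,0],[0.006,0,-0.018,0,0.13,0],[0.007,0,-0.023,0,0.16,0],[0.007,0,-0.023,0,0.16,0],[0.007,0,-0.023,0,0.16,0],[0.007,0,-0.023,0,0.16,0]]'
python3 - <<'E'
from h import *
where()
cv2.imwrite("pics/w4.png",capture("wrist")[:,:,::-1])
E
python3 lv.py k2
```

```text
t: 12.22
tool_pos: [533.0, 157.2, 64.7]
ee_rot: [-0.702, 0.702, -0.087, 0.084]
ft_force: [0.7, -0.3, 0.0]
finger_gap: -0.002
t 12.22 pos [533.  157.2  64.7] yaw -13.9 down 1.000 gap -0.00 F [ 0.7 -0.3  0. ] q [ 0.05  0.01 -0.3   1.26 -0.    1.86]
```

View pics/k2.png

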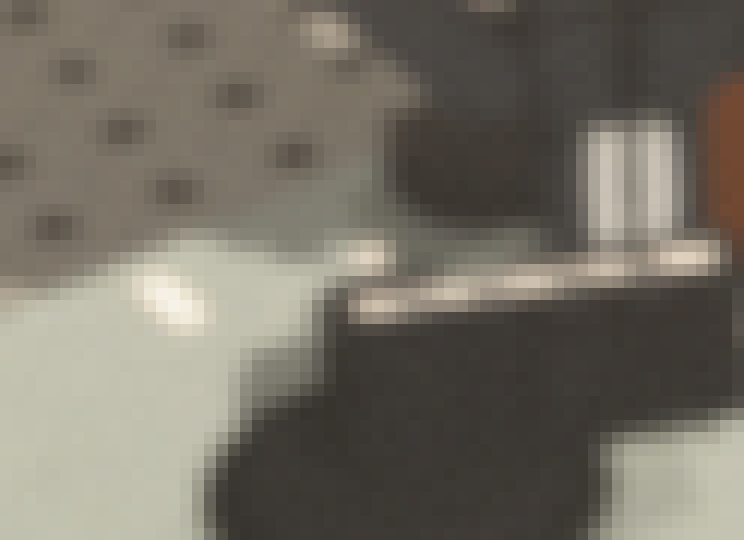

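View pics/w4.png

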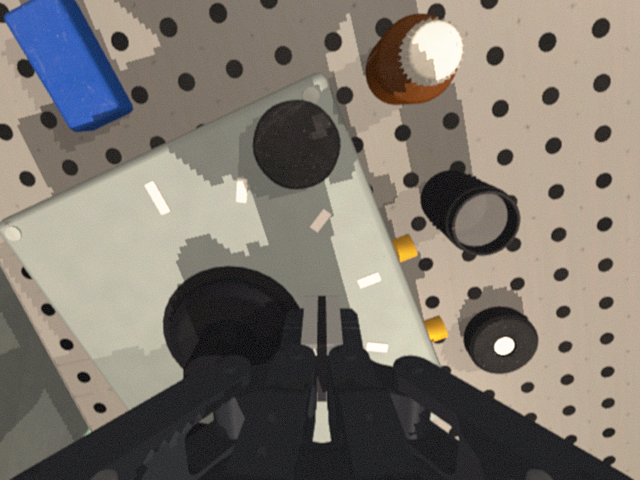

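```bash
python3 -c "
from h import *
levang((365,305),(715,255),12,(238,200))
p,M,ph=where();d=p[:2]-AX
for a in (110,112,114,116):
  y=np.radians(90-a+YAW);print(a,'behind %.1f'%(-np.sin(y)*d[0]+np.cos(y)*d[1]))
xy,y=lev(117.5,42,19);to([*xy,64.5],y)"
```

```text
lever deg 114.9 len 57.5 [ 53.6 117.6]
t 12.32 pos [533.  157.2  64.7] yaw -13.9 down 1.000 gap -0.00 F [ 0.  -0.8 -0.5] q [ 0.05  0.01 -0.3   1.26 -0.    1.87]
110 behind 16.6
112 behind 18.1
114 behind 19.5
116 behind 21.0
t 12.32 pos [533.  157.2  64.7] yaw -13.9 down 1.000 gap -0.00 F [ 0.  -0.8 -0.5] q [ 0.05  0.01 -0.3   1.26 -0.    1.87]
row [ 0.0047  0.0005 -0.0105] [ 0.0018  0.0738 -0.0044]
```

```bash
python3 -m crank '[[0.002,0,-0.005,0,0.035,0],[0.0045,0,-0.0105,0,0.07,0],[0.0045,0,-0.0105,0,0.07,0],[0.0045,0,-0.0105,0,0.07,0],[0.0045,0,-0.0105,0,0.07,0]]'
python3 -m crank '[[0,0,0.03,0,0,0],[0,0,0.06,0,0,0],[0,-0.1,0.06,0,0,0],[0,-0.2,0.06,0,0,0],[0,-0.3,0.06,0,0,0],[0,-0.4,0.06,0,0,0],[0,-0.43,0.06,0,0,0],[0,-0.43,0.06,0,0,0],[0,-0.43,0.06,0,0,0],[0,-0.43,0.06,0,0,0]]'
python3 - <<'E'
from h import *
where()
cv2.imwrite("pics/w5.png",capture("wrist")[:,:,::-1])
E
python3 lv.py k3
```

```text
t: 12.73
tool_pos: [533.5, 153.9, 64.6]
ee_rot: [-0.698, 0.699, -0.113, 0.109]
ft_force: [0.5, -0.3, 0.4]
finger_gap: 0.001
t: 13.57
tool_pos: [539.1, 171.4, 191.7]
ee_rot: [-0.698, 0.699, -0.113, 0.108]
ft_force: [1.2, 0.6, 0.1]
finger_gap: 0.0
t 13.57 pos [539.1 171.4 191.7] yaw -18.0 down 1.000 gap 0.00 F [1.2 0.6 0.1] q [ 0.08  0.   -0.08  1.5  -0.    1.96]
```

View pics/w5.png

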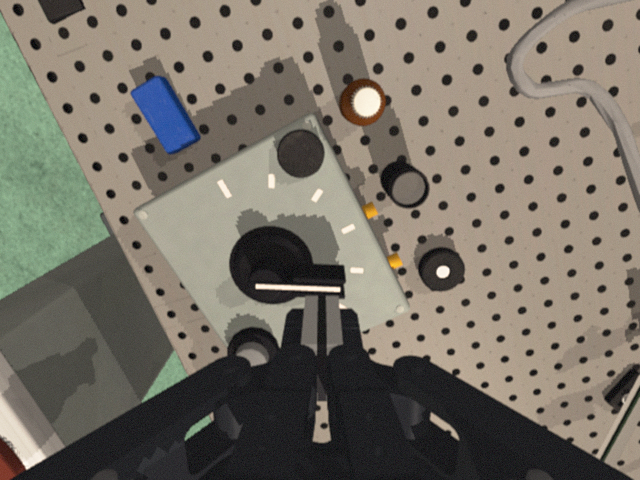

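View pics/k3.png

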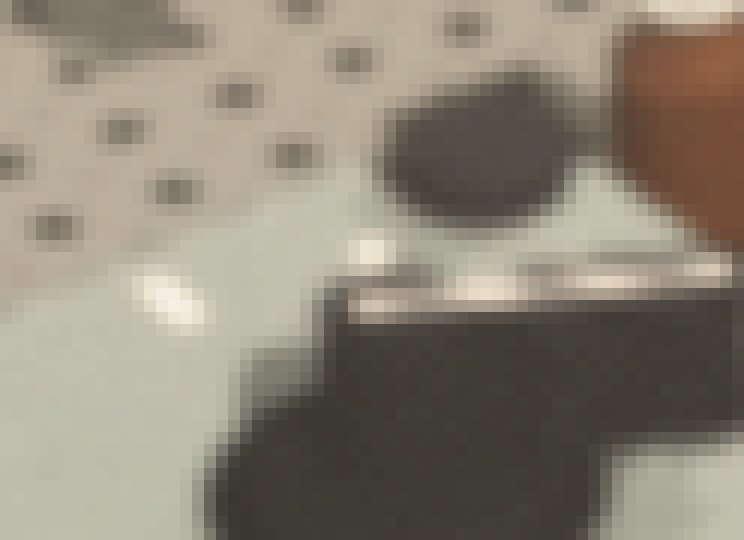

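The wrist view puts the lever line at (256,286)→(340,289), so the lever is about 119–120° relative to the console, at the fifth mark. Next, move over the button at about (449,79).

```bash
python3 -c "
from h import *
to([449,79.2,180]);to([449,79.2,75])"
```

```text
t 13.67 pos [538.9 171.2 191.7] yaw -18.0 down 1.000 gap 0.00 F [-0.6 -0.1  0.1] q [ 0.08  0.   -0.08  1.5  -0.    1.96]
row [-0.1897  0.0414 -0.3843] [0. 0. 0.]
t 13.67 pos [538.9 171.2 191.7] yaw -18.0 down 1.000 gap 0.00 F [-0.6 -0.1  0.1] q [ 0.08  0.   -0.08  1.5  -0.    1.96]
row [-0.1872  0.3914 -0.3832] [0. 0. 0.]
```

```bash
python3 -m crank '[[-0.05,0,-0.1,0,0,0],[-0.1,0,-0.2,0,0,0],[-0.15,0,-0.3,0,0,0],[-0.19,0.04,-0.384,0,0,0],[-0.19,0.04,-0.384,0,0,0],[-0.19,0.16,-0.384,0,0,0],[-0.187,0.28,-0.383,0,0,0],[-0.187,0.36,-0.383,0,0,0],[-0.187,0.36,-0.383,0,0,0],[-0.187,0.36,-0.383,0,0,0]]'
python3 look.py m1; python3 -c "
from h import *
to([449,79.2,63])"
```

```text
t: 14.5
tool_pos: [447.9, 79.5, 83.3]
ee_rot: [-0.698, 0.699, -0.115, 0.107]
ft_force: [0.5, 0.6, -0.0]
finger_gap: 0.001
t 14.50 pos [447.9  79.5  83.3] yaw -18.0 down 1.000 gap 0.00 F [ 0.5  0.6 -0. ] q [-0.11 -0.31 -0.56  1.33 -0.    1.77]
t 14.60 pos [450.   79.3  86. ] yaw -18.0 down 1.000 gap 0.00 F [ 0.6 -0.6  0.1] q [-0.11 -0.31 -0.56  1.33 -0.    1.77]
row [-0.0026  0.0766 -0.0011] [0. 0. 0.]
```

View pics/m1_scene.png

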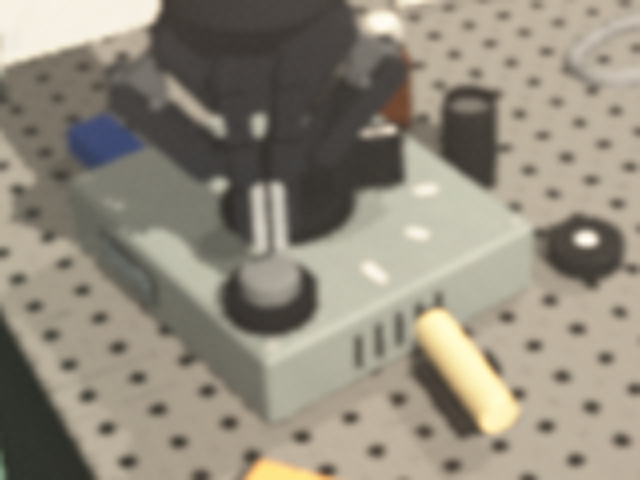

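View pics/m1_side.png

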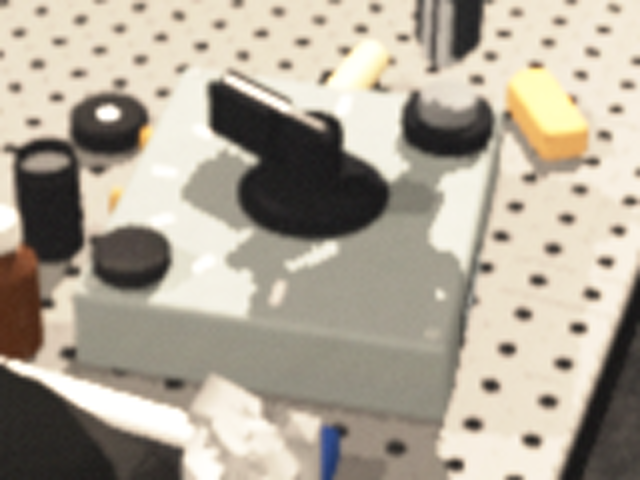

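Fingertip is over the button. The side view shows the lever line unobstructed at (229,77)–(325,127), so I'll check its angle a third way.

```bash
python3 -c "
from h import *
b=ray('side',(255+229/4,220+77/4),83);a=ray('side',(255+325/4,220+127/4),83);d=b-a
print(90-(np.degrees(np.arctan2(d[1],d[0]))-9.15),np.hypot(*d[:2]),tolev(b))"
python3 -m crank '[[-0.002,0.04,0,0,0,0],[-0.003,0.07,0,0,0,0],[-0.003,0.085,0,0,0,0],[-0.003,0.09,0,0,0,0],[-0.003,0.095,0,0,0,0],[-0.003,0.1,0,0,0,0],[-0.003,0.1,0,0,0,0],[-0.003,0.1,0,0,0,0]]'
python3 look.py m2
```

```text
119.85133007049224 57.84882957441777 (array([ 44.42076493, -23.56072268]), np.float64(50.282323042003135), np.float64(117.94142772321571))
t: 15.27
tool_pos: [450.1, 79.5, 60.2]
ee_rot: [-0.698, 0.699, -0.112, 0.109]
ft_force: [-16.7, 1.1, 42.0]
finger_gap: 0.001
t 15.27 pos [450.1  79.5  60.2] yaw -18.0 down 1.000 gap 0.00 F [-16.7   1.1  42. ] q [-0.11 -0.3  -0.6   1.28 -0.    1.77]
```

View pics/m2_side.png

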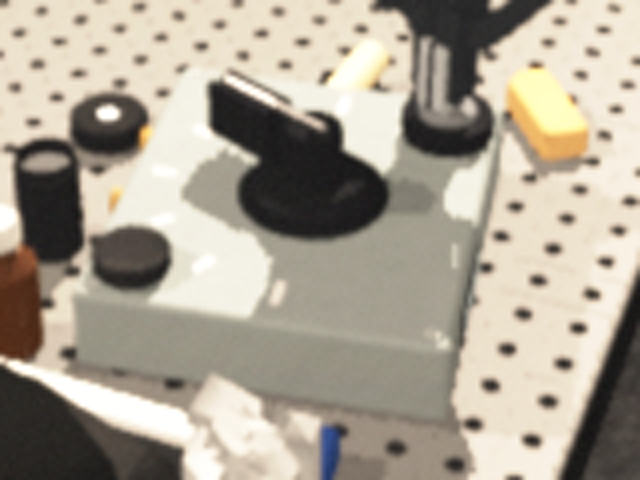

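The force jumped to 42 N at z=60.2, so it's at a hard stop. Coming up in small steps will show the spring range, and whether that stop was the button bottoming out or its collar.

```bash
for i in 1 2 3 4 5 6 7; do python3 -m crank '[[0,-0.004,0,0,0,0],[0,-0.004,0,0,0,0],[0,-0.004,0,0,0,0]]' | grep -E "pos|force"; done; python3 look.py m3
```

```text
tool_pos: [450.9, 79.5, 62.1]
ft_force: [1.0, 0.6, 2.5]
tool_pos: [450.9, 79.5, 63.2]
ft_force: [1.4, 0.0, 3.1]
tool_pos: [450.9, 79.5, 64.3]
ft_force: [0.7, 0.5, 2.5]
tool_pos: [450.8, 79.5, 65.4]
ft_force: [0.4, 0.3, 2.0]
tool_pos: [450.7, 79.5, 66.6]
ft_force: [0.6, -0.5, 1.7]
tool_pos: [450.5, 79.5, 67.6]
ft_force: [-0.7, -0.2, -0.3]
tool_pos: [450.5, 79.5, 68.8]
ft_force: [-0.0, 0.7, 0.7]
t 17.12 pos [450.5  79.5  68.8] yaw -18.0 down 1.000 gap -0.00 F [-0.   0.7  0.7] q [-0.11 -0.31 -0.58  1.3  -0.    1.77]
```

View pics/m3_side.png

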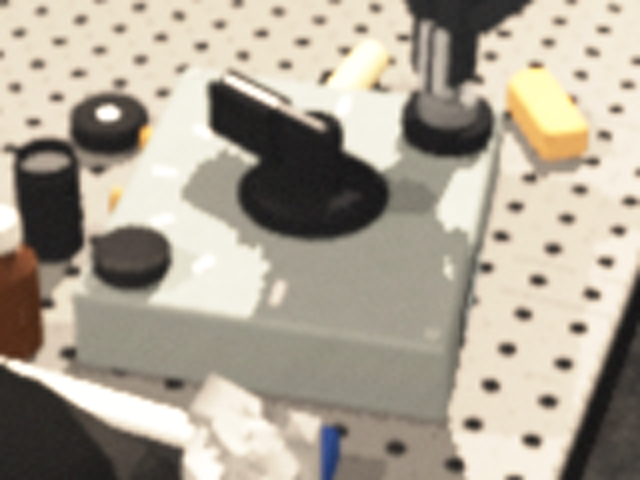

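The spring force ran from about 67 down to the stop at 60.2, so the full 6 mm travel was made, and the lever didn't move. I'll retreat and do a last check.

```bash
python3 -m crank '[[0,-0.1,0,0,0,0],[0,-0.2,0,0,0,0],[0,-0.3,0,0,0,0],[0,-0.4,0,0,0,0],[0,-0.4,0,0,0,0],[0,-0.4,0,0,0,0],[0,-0.4,0,0,0,0],[0,-0.4,0,0,0,0]]'
python3 look.py n; python3 -c "
from h import *
cv2.imwrite('pics/w6.png',capture('wrist')[:,:,::-1])"
```

```text
t: 17.88
tool_pos: [450.2, 79.8, 187.5]
ee_rot: [-0.698, 0.699, -0.112, 0.109]
ft_force: [-0.4, -0.1, 0.7]
finger_gap: -0.003
t 17.88 pos [450.2  79.8 187.5] yaw -18.0 down 1.000 gap -0.00 F [-0.4 -0.1  0.7] q [-0.11 -0.34 -0.39  1.52 -0.    1.77]
```

View pics/n_side.png

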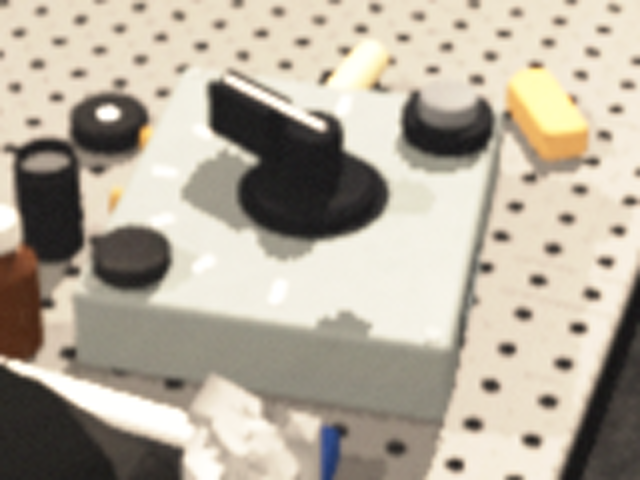

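View pics/w6.png

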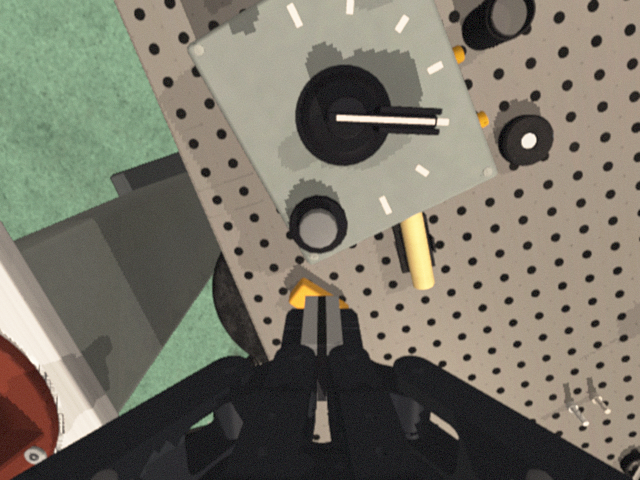

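The lever line (337,118)–(437,122) points straight at the fifth mark at (443,122). Marks 6 and 7 lie beyond it at (421,170) and (385,205). The button is up, and nothing else has moved.

```bash
python3 -c "
from station import *
print(finish_job())"
```

```text
the job is handed in; nothing more can be done
None
```

I turned the selector clockwise from the second mark to the fifth with the shut fingers on one side of the lever only. I then pressed the button fully, let it come up, backed off to about 190 mm above the table and handed the job in at about 18 s. The hand-in gave no verdict.

**Last checks**
- **Lever:** it measured about 119–120° in the wrist and side views, against 120° for the fifth mark. In the final picture it points straight at that mark.
- **Button:** I felt its spring over about 6.5 mm, down to a hard stop at z ≈ 60 mm. The final side view shows it up again.
- **Loose things:** the ones in the final views sit where they were. The lens cap and dropper bottle are partly cut off in the last side view, and the USB box shows only at its edge. I had no contact with any of them.

**What disagreed**
- **No clear snap:** the lever followed the finger instead of snapping ahead past half-way, and it rested at about 85° near the fourth mark. I therefore placed it at the fifth mark by finger position and pictures, not by feeling a click.
- **Lever angle from the scene camera:** its readings were up to about 5° off while the lever moved, so I went by the wrist and side views.
- **Button pressing force:** it peaked at 42 N at the button's stop, well above the 4 N needed. This was on the fingertips, not the arm or gripper body.

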